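# Sauce bottles by height on the drip tray

### The arm

A 6-joint arm with a two-finger parallel gripper is mounted at the origin on the work surface. World frame = base frame: x ahead of the robot, y to its left, z up, the work surface at z = 0. Lengths are in m, angles in rad, forces in N, time in s.
With the tool pointing down it reaches from about 0.325 to 0.775 m from the base axis. Payload 5.5 kg.
Tool frame: the origin (TCP) lies between the finger pads; the fingertips stand 8 mm ahead of it and the grasp point (between the pads) lies 11 mm behind it (tcp_to_tips is the distance from the TCP to the fingertips, in m); z points along the fingers, y is the line along which they close (so a half turn about z gives the same grasp; the last joint's range is limited). The gripper opens to 88 mm and grips with 3 to 60 N. Pads are 20 mm wide; open, the fingers measure 115 mm over their backs; the gripper's body (75 mm by 178 mm) begins 61 mm behind the grasp point.
Start: joints at [1.054, 0.091, 1.231, -0, 1.82, -0.057], TCP at [0.266, 0.538, 0.231] pointing down, gripper open.
Joint ranges: [-2.87, 2.87], [-0.86, 2.18], [0.17, 2.46], [-1.51, 4.65], [0.06, 2.69], [-2.65, 2.65]. Speed limits (rad/s): [2.57, 2.57, 3.01, 3.14, 3.14, 3.14].

### API

Orientations are given as a unit quaternion [w, x, y, z].
In Python, from bench import * gives the robot as it stands. Calls block until the motion is done:
- move_to(position, orientation): joint-space move of the TCP to a pose.
- move_l(position, speed=0.15, orientation=None): straight line of the TCP; orientation=None keeps the orientation; speed is the mean speed in m/s.
- movej(angles): joint-space move.
- gripper_open() and close(): open the fingers fully, or close them until they stop; the grip force is fixed at half the most.
- hold(seconds).
- inverse_kinematics(position, orientation): joint angles nearest the present ones, or None.
- state(): the state.
- get_image(name): name is "side" or "top" or "wrist"; returns a dict with "frame" (420x560x3 uint8, blue, green, red), "depth" (420x560 float32, m along the optical axis (not along the pixel's ray), 0 where there is no reading), "camera_matrix" (3x3 intrinsics, pixels), "view" (4x4, takes a point from world to camera coordinates). Camera axes: x right, y up, looking along -z (the intrinsics and any distortion apply to the point x, -y, -z); pixel columns grow to the right and rows downward; lengths in m; the calibration is good to about 2 mm. The wrist camera is an equidistant fisheye: a pixel r from the principal point sees the ray r / f radians off the axis. A picture is of the moment at which its call begins.
A pose or a line that the arm cannot do raises IKError and nothing moves.
- job_done(): hands the job in; it is judged then, once.
The state is a dict: "time": time; "joint_pos": joint angles; "dq": joint speeds; "joint_torque": joint torques, N m; "ee_pos": TCP position; "ee_rot": TCP orientation; "ft_force": force on the tool from outside, world axes, zero at the start; "moment": the same for the moment, N m; "finger_gap": finger opening in m; "finger_force": force on a finger pad.
Only numpy, scipy, OpenCV 4.12 (cv2) and the standard library are available. Lean on these libraries where they do the work, as an engineer would, in place of code of your own. Each camera call takes 0.05 s, during which the arm holds its last target. There are 200 camera calls.

### The job

Tidy the four squeezy sauce bottles onto the drip tray: stand one upright in the middle of each round black mat, in order of height, the shortest next to the spoon pot, so that nobody reaches for a spoon over a tall bottle, rising to the tallest next to the napkin dispenser. Never let a bottle fall over.

Things in the scene. Friction and masses are not known exactly. Their poses are not given: they have to be found in the camera images.
- bottle_105: Shortest of four cream squeezy sauce bottles, loose, upright: 105 mm tall in all, 40 mm in diameter, about 90 g. Round: grip at any yaw. From the bottom: body and shoulder to 50 mm, neck (33 mm wide) to 55, ribbed screw cap 38 mm wide from 55 to 77 (good to grip), thin cone nozzle to 105. Origin: centre of the underside; z up along the bottle.
- bottle_130: Second shortest of four cream squeezy sauce bottles, loose, upright: 130 mm tall in all, 48 mm in diameter, about 150 g. Round: grip at any yaw. From the bottom: body and shoulder to 75 mm, neck (33 mm wide) to 80, ribbed screw cap 38 mm wide from 80 to 102 (good to grip), thin cone nozzle to 130. Origin: centre of the underside; z up along the bottle.
- bottle_155: Second tallest of four cream squeezy sauce bottles, loose, upright: 155 mm tall in all, 56 mm in diameter, about 240 g. Round: grip at any yaw. From the bottom: body and shoulder to 100 mm, neck (33 mm wide) to 105, ribbed screw cap 38 mm wide from 105 to 127 (good to grip), thin cone nozzle to 155. Origin: centre of the underside; z up along the bottle.
- bottle_180: Tallest of four cream squeezy sauce bottles, loose, upright: 180 mm tall in all, 64 mm in diameter, about 340 g. Round: grip at any yaw. From the bottom: body and shoulder to 125 mm, neck (33 mm wide) to 130, ribbed screw cap 38 mm wide from 130 to 152 (good to grip), thin cone nozzle to 180. Origin: centre of the underside; z up along the bottle.
- mat_a: One of four identical fixed black rubber mats, 80 mm across, 4 mm thick, in one straight row 95 mm apart along a steel drip tray (400 x 110 mm, rim 10 mm high; lies across the view, up to 0.2 rad askew). Which name lies where in the row varies. Origin: centre of its underside, 3 mm over the counter; a bottle on it stands 7 mm over the counter.
- mat_b: One of four identical fixed black rubber mats, 80 mm across, 4 mm thick, in one straight row 95 mm apart along a steel drip tray (400 x 110 mm, rim 10 mm high; lies across the view, up to 0.2 rad askew). Which name lies where in the row varies. Origin: centre of its underside, 3 mm over the counter; a bottle on it stands 7 mm over the counter.
- mat_c: One of four identical fixed black rubber mats, 80 mm across, 4 mm thick, in one straight row 95 mm apart along a steel drip tray (400 x 110 mm, rim 10 mm high; lies across the view, up to 0.2 rad askew). Which name lies where in the row varies. Origin: centre of its underside, 3 mm over the counter; a bottle on it stands 7 mm over the counter.
- mat_d: One of four identical fixed black rubber mats, 80 mm across, 4 mm thick, in one straight row 95 mm apart along a steel drip tray (400 x 110 mm, rim 10 mm high; lies across the view, up to 0.2 rad askew). Which name lies where in the row varies. Origin: centre of its underside, 3 mm over the counter; a bottle on it stands 7 mm over the counter.
- spoon_pot: Round steel pot, 100 mm across, 120 mm tall, with white tasting spoons reaching up to about 210 mm; fixed. It stands in line with the row of mats just past one end of the tray (either end), about 140 mm from the centre of the end mat. Origin: centre of its underside.
- napkin_box: Steel napkin dispenser, 100 x 90 mm and 131 mm tall; fixed. It stands in line with the row of mats just past the tray's other end, opposite the spoon pot, about 140 mm from the centre of the mat at that end. Origin: centre of its underside.
Mind the look-alikes: they are no part of the job. What is shaped like the bottle_155 but turquoise is not meant. Leave any brown look-alike of the mat_d alone.

How it is judged:
At the end, for the whole second after the job is handed in: Each bottle stands upright (within 0.08 rad), still, on its own mat, its centre within 15 mm of the mat's. Counted from the spoon pot: shortest bottle on the first mat, second shortest on the second, second tallest on the third, tallest on the fourth ((horizontal distance between bottle_105 and mat_a below 0.015 m or horizontal distance between bottle_105 and mat_b below 0.015 m or horizontal distance between bottle_105 and mat_c below 0.015 m or horizontal distance between bottle_105 and mat_d below 0.015 m) and horizontal distance between bottle_105 and spoon_pot between 0.0975 and 0.1775 m and height (world z) of each of bottle_105, bottle_130, bottle_155, bottle_180 below 0.012 m and angle between each of bottle_105, bottle_130, bottle_155, bottle_180's own z axis and vertical below 0.08 rad and linear speed of each of bottle_105, bottle_130, bottle_155, bottle_180 below 0.02 m/s and angular speed of each of bottle_105, bottle_130, bottle_155, bottle_180 below 0.2 rad/s and (horizontal distance between bottle_130 and mat_a below 0.015 m or horizontal distance between bottle_130 and mat_b below 0.015 m or horizontal distance between bottle_130 and mat_c below 0.015 m or horizontal distance between bottle_130 and mat_d below 0.015 m) and horizontal distance between bottle_130 and spoon_pot between 0.1925 and 0.2725 m and (horizontal distance between bottle_155 and mat_a below 0.015 m or horizontal distance between bottle_155 and mat_b below 0.015 m or horizontal distance between bottle_155 and mat_c below 0.015 m or horizontal distance between bottle_155 and mat_d below 0.015 m) and horizontal distance between bottle_155 and spoon_pot between 0.2875 and 0.3675 m and (horizontal distance between bottle_180 and mat_a below 0.015 m or horizontal distance between bottle_180 and mat_b below 0.015 m or horizontal distance between bottle_180 and mat_c below 0.015 m or horizontal distance between bottle_180 and mat_d below 0.015 m) and horizontal distance between bottle_180 and spoon_pot between 0.3825 and 0.4625 m); the robot touches nothing.
It fails at once if the 105 mm bottle falls over (leans more than 0.6 rad) (angle between bottle_105's own z axis and vertical above 0.6 rad).
It fails at once if the 130 mm bottle falls over (leans more than 0.6 rad) (angle between bottle_130's own z axis and vertical above 0.6 rad).
It fails at once if the 155 mm bottle falls over (leans more than 0.6 rad) (angle between bottle_155's own z axis and vertical above 0.6 rad).
It fails at once if the 180 mm bottle falls over (leans more than 0.6 rad) (angle between bottle_180's own z axis and vertical above 0.6 rad).
It also fails if it takes over 109 s, if anything falls off the work surface, if the arm or the gripper's body presses on something with over 40 N, if the wrist force passes 120 N, or if a joint passes its speed limit or range.

## Working session

There is one attempt and no reset: what is moved stays moved. The work goes in short steps, each a Python script; the robot and the scene stay as the last script left them, time stands still between calls to the robot, and variables do not carry over. Pictures are saved under pics/ and viewed, at most 14 in all, crops included, and the job is handed in when it is done.

```bash
mkdir -p pics; python3 - <<'E'
from bench import *
import cv2,numpy as np
for n in("top","side"):
    d=get_image(n); cv2.imwrite(f"pics/{n}0.png",d["frame"]); np.savez(f"{n}0.npz",**d)
    print(n,d["camera_matrix"].tolist(),np.round(d["view"],3).tolist())
s=state(); print(s["time"],s["ee_rot"],s["ee_pos"])
E
```

```text
top [[439.07656256911105, 0.0, 275.2505583970123], [0.0, 439.07656256911105, 207.3915727699647], [0.0, 0.0, 1.0]] [[-0.003, -1.0, -0.005, 0.031], [0.978, -0.004, 0.211, -0.534], [-0.211, -0.004, 0.978, -0.79], [0.0, 0.0, 0.0, 1.0]]
side [[513.229497325869, 0.0, 282.3632683251222], [0.0, 513.229497325869, 203.4898163008741], [0.0, 0.0, 1.0]] [[0.763, -0.647, -0.017, -0.37], [0.446, 0.506, 0.738, -0.28], [-0.469, -0.57, 0.675, -0.938], [0.0, 0.0, 0.0, 1.0]]
0.1 [-2.52315092e-04  2.27889676e-01  9.73686583e-01 -8.18753842e-04] [0.26614419 0.5374796  0.22963214]
```

View pics/top0.png

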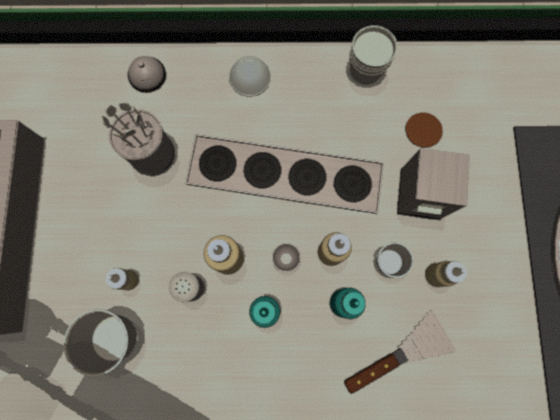

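View pics/side0.png

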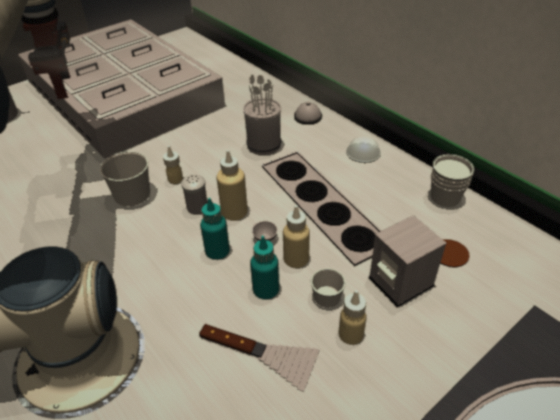

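The top view shows mats at about (217,163), (262,170), (307,177) and (352,184), with the spoon pot at left and the napkin box at right. The cream bottles are at (118,278), (220,252), (337,247) and (450,272). The side view agrees.

```bash
cat > h.py <<'E'
import numpy as np,cv2
from scipy.optimize import least_squares
def cloud(d):
    K,V,z=d["camera_matrix"],d["view"],d["depth"]
    v,u=np.mgrid[:z.shape[0],:z.shape[1]]
    c=np.stack([(u-K[0,2])/K[0,0]*z,-(v-K[1,2])/K[1,1]*z,-z,np.ones_like(z)],-1)
    P=(c@np.linalg.inv(V).T)[...,:3]; P[z<=0]=np.nan
    return P
def circ(p,r):  # fixed-radius circle fit
    return least_squares(lambda c:np.hypot(*(p-c).T)-r,p.mean(0),loss="soft_l1",f_scale=.002).x
E
python3 - <<'E'
from h import *
T=dict(np.load("top0.npz")); S=dict(np.load("side0.npz")); P=cloud(T); Q=cloud(S).reshape(-1,3); Q=Q[~np.isnan(Q[:,0])]
for u,v in [(118,278),(220,252),(337,247),(450,272)]:
    w=P[v-28:v+28,u-28:u+28].reshape(-1,3); w=w[~np.isnan(w[:,0])]
    c0=P[v-5:v+6,u-5:u+6].reshape(-1,3); c0=np.nanmedian(c0,0)[:2]
    near=w[np.hypot(*(w[:,:2]-c0).T)<.035]; zt=near[:,2].max()
    qn=Q[np.hypot(*(Q[:,:2]-c0).T)<.03]; zs=np.percentile(qn[:,2],[99.5,100])
    h=min([.105,.130,.155,.180],key=lambda a:abs(a-qn[:,2].max()))
    out=[]
    for A in(near,qn):
        tip=A[A[:,2]>h-.012][:,:2]; cap=A[(A[:,2]>h-.048)&(A[:,2]<h-.032)][:,:2]
        out+=[tip.mean(0).round(4) if len(tip) else None,len(tip),circ(cap,.019).round(4),len(cap)]
    print((u,v),c0.round(3),zt.round(3),zs.round(3),h,out)
g=T["frame"].max(-1)
print(g[163,217],g[163,197],g[150,240])
for u,v in [(217,163),(262,170),(307,177),(352,184)]:
    m=(g<45).astype(np.uint8); n,l,st,ce=cv2.connectedComponentsWithStats(m); k=l[v-8:v+8,u-15:u+15].max(); 
    c=ce[k]; 
    K,V=T["camera_matrix"],np.linalg.inv(T["view"]); r=V[:3,:3]@[(c[0]-K[0,2])/K[0,0],-(c[1]-K[1,2])/K[1,1],-1]
    t=(.007-V[2,3])/r[2]; print(c.round(1),st[k],(V[:3,3]+t*r).round(4))
E
```

```text
(118, 278) [0.399 0.314] 0.106 [0.105 0.108] 0.105 [array([0.3988, 0.3184]), 31, array([0.3994, 0.3205]), 63, array([0.3987, 0.3175]), 18, array([0.3997, 0.3205]), 81]
(220, 252) [0.437 0.12 ] 0.182 [0.178 0.184] 0.18 [array([0.4404, 0.1234]), 33, array([0.4411, 0.1243]), 36, array([0.44  , 0.1216]), 28, array([0.4415, 0.1242]), 99]
(337, 247) [ 0.448 -0.078] 0.156 [0.155 0.158] 0.155 [array([ 0.4527, -0.0815]), 29, array([ 0.4536, -0.0826]), 32, array([ 0.4522, -0.0845]), 31, array([ 0.4537, -0.0824]), 100]
(450, 272) [ 0.406 -0.279] 0.132 [0.131 0.133] 0.13 [array([ 0.4068, -0.2889]), 33, array([ 0.4068, -0.2908]), 75, array([ 0.4046, -0.2924]), 39, array([ 0.4069, -0.2904]), 100]
29 158 163
[217.  162.9] [200 146  35  35 936] [0.6405 0.1505 0.007 ]
[261.9 168.9] [245 153  35  35 874] [0.6269 0.0566 0.007 ]
[306.8 175.5] [289 159  36  35 849] [ 0.612  -0.0369  0.007 ]
[352.3 182.9] [334 166  37  35 927] [ 0.5957 -0.1306  0.007 ]
```

```bash
cat > job.py <<'E'
from bench import *
import numpy as np
from scipy.spatial.transform import Rotation as R
B={180:(.4412,.1242),155:(.4537,-.0825),130:(.4069,-.2905),105:(.3996,.3205)}
ends=np.array([[.6405,.1505],[.6269,.0566],[.6120,-.0369],[.5957,-.1306]])
d=ends[3]-ends[0]; d/=np.linalg.norm(d)
M={h:ends.mean(0)+d*.095*(i-1.5) for i,h in enumerate((105,130,155,180))}
def quat(s):
    y=s*np.array([d[1],-d[0],0]); z=np.array([0,0,-1.])
    return R.from_matrix(np.c_[np.cross(y,z),y,z]).as_quat()[[3,0,1,2]]
def ori(h):  # the half turn which keeps the last joint away from its stops
    best=[]
    for s in(1,-1):
        q=[inverse_kinematics([*p,h/1e3+.05],quat(s)) for p in(B[h],M[h])]
        if all(a is not None for a in q): best.append((max(abs(a[5]) for a in q),s))
    print(h,best); return quat(min(best)[1])
def run(h,lift=.07):
    q=ori(h); g=h/1e3-.044; (bx,by),(mx,my)=B[h],M[h]
    up=max(state()["ee_pos"][2],h/1e3+.035)
    if state()["ee_pos"][2]<up-.005: move_l([*state()["ee_pos"][:2],up],.2)
    move_to([bx,by,up],q); move_l([bx,by,g],.12); close()
    s=state(); print("grip",s["finger_gap"],s["finger_force"],s["ee_pos"])
    move_l([bx,by,g+lift],.12)
    if h==130: move_l([.42,M[h][1],g+lift],.25)
    move_l([mx,my,g+lift],.18); print("gap",state()["finger_gap"])
    move_l([mx,my,g+.02],.12); move_l([mx,my,g+.0078],.04); hold(.2)
    s=state(); print("down",s["ee_pos"]-[mx,my,g+.0078],s["ft_force"])
    gripper_open(); move_l([mx,my,h/1e3+.045],.12); print(h,"t",state()["time"])
E
cat > chk.py <<'E'
from h import *; from bench import *; import sys
from job import M,B
d=get_image("top"); cv2.imwrite(f"pics/{sys.argv[1]}.png",d["frame"])
P=cloud(d).reshape(-1,3); S=cloud(get_image("side")).reshape(-1,3)
for h in map(int,sys.argv[2].split(",")):
    for A in(P,S):
        for C in(M,B):
            n=A[np.hypot(*(A[:,:2]-C[h]).T)<.035]; z0=h/1e3+(.007 if C is M else 0)
            cap=n[(n[:,2]>z0-.048)&(n[:,2]<z0-.032)][:,:2]
            if len(cap)>15: print(h,"mat" if C is M else "start",len(cap),(circ(cap,.019)-C[h]).round(4),"top",n[:,2].max().round(3))
E
python3 -c "
from job import *
print(M); run(180)" && python3 chk.py c1 180,155,130,105
```

```text
{105: array([0.64120273, 0.15062401]), 130: array([0.62625091, 0.056808  ]), 155: array([ 0.61129909, -0.037008  ]), 180: array([ 0.59634727, -0.13082401])}
180 [(np.float64(0.35820084030206356), -1)]
grip 0.0376970941376884 30.000033974647522 [0.44115508 0.12419653 0.13598514]
gap 0.037622185751756715
down [ 1.90931336e-05 -3.08149362e-05  8.19375571e-05] [-0.33819828 -0.14562095 -2.91327647]
180 t 9.0167
180 mat 111 [0.0002 0.    ] top 0.527
155 start 22 [ 0.0001 -0.0001] top 0.57
155 start 102 [ 0.     -0.0003] top 0.567
130 start 127 [-0.     -0.0001] top 0.134
105 start 63 [-0.0002 -0.    ] top 0.108
105 start 77 [0.0003 0.0001] top 0.109
```

View pics/c1.png

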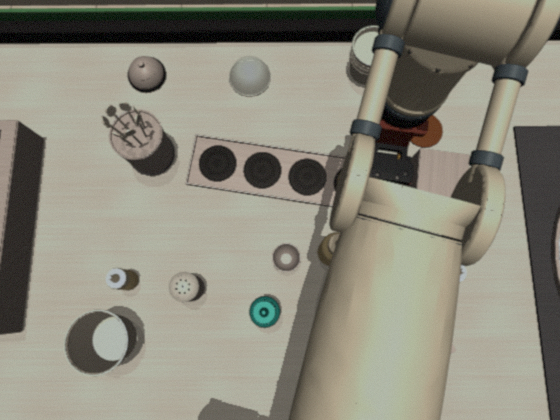

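The 180 mm bottle stands on its mat within 0.2 mm; the arm hides part of the view. I'll do the other three now, adding a higher transit and a waypoint that stays clear of the spoons.

```bash
sed -i 's|    up=max.*|    up=.19 if h==180 else .27|; s|if h==130: move_l(\[.42|if h<150: move_l([.43|' job.py
python3 -c "
from job import *
run(155); run(130); run(105)
move_l([*state()['ee_pos'][:2],.27],.2); move_to([.35,.3,.3],ori(105)); print(state()['time'])" && python3 chk.py c2 180,155,130,105
```

```text
155 [(np.float64(0.09562549034365153), -1)]
grip 0.03728780153219089 29.999974071979523 [ 0.45363398 -0.08248557  0.11098189]
gap 0.03737755577193785
down [2.98711224e-05 2.45219356e-05 4.50667619e-05] [ 0.65665314  0.9587386  -3.80809883]
155 t 17.2
130 [(np.float64(0.5300305115539081), -1)]
grip 0.037528250893615535 29.99996244907379 [ 0.40684693 -0.29049451  0.08595911]
gap 0.037460949559413655
down [ 2.72923188e-05 -1.42902742e-05  6.71757803e-05] [ 0.17778177 -0.02544448 -2.02174985]
130 t 27.925
105 [(np.float64(0.76761303230119), -1)]
grip 0.03761860601438682 29.99988466501236 [0.39957644 0.32050696 0.06096965]
gap 0.03738301687052512
down [1.86864695e-05 1.99734192e-06 5.95384869e-05] [-0.31245198 -0.1096444  -1.06643535]
105 t 38.4417
105 [(np.float64(0.76761303230119), -1)]
40.4333
180 mat 72 [0.0004 0.0004] top 0.189
180 mat 112 [0.0002 0.0002] top 0.188
155 mat 60 [ 0.     -0.0001] top 0.164
155 mat 104 [ 0.0001 -0.0006] top 0.166
130 mat 55 [-0.0002 -0.0002] top 0.139
130 mat 89 [0.0004 0.0001] top 0.138
105 mat 52 [0.0001 0.0011] top 0.114
105 mat 81 [0.0009 0.0011] top 0.114
```

View pics/c2.png

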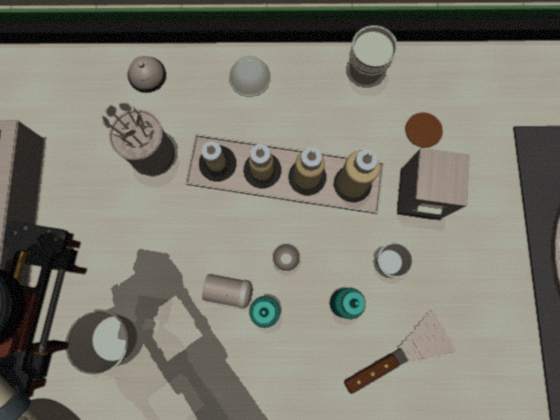

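All four bottles stand in the right order, each within 1.5 mm of its mat centre. But the carry of the 105 mm bottle knocked over the shaker, which was at (185,287) and now lies at (228,291). I'll check that it is at rest before handing in.

```bash
python3 - <<'E'
from bench import *
import cv2,numpy as np
a=get_image("top")["frame"]; hold(2); b=get_image("top")["frame"]
print("change",np.abs(a.astype(int)-b)[260:330,180:270].max(), np.abs(a.astype(int)-b)[130:220,180:390].max())
print(np.abs(a.astype(int)-cv2.imread("pics/c2.png"))[260:330,180:270].mean())
print(job_done())
E
```

```text
change 36 21
2.316984126984127
the job is handed in; nothing more can be done
None
```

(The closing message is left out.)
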